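# Change out the round water filter

### The job

The round filter cartridge has to come out of its filter head: push it in until it lets go and springs up, then pull it out and stand it upright in the aluminium tray. Leave the square cartridge latched in its own head.

Things in the scene. Friction and masses are not known exactly. Their poses are not given: they have to be found in the camera images.
- round_cartridge: Round grey plastic cartridge, 46 mm across, 85 mm long, white dot on its flat top, 0.11 to 0.22 kg. Origin: centre of its underside; z up its axis. It stands in a 49 mm well in the middle of a white filter head, a block 90 x 90 mm, 100 mm high, bolted down. Latched: underside 15 mm above the bench, top flush with the block, nothing to grip. Sprung out: 28 mm proud, loose, lifts straight out.
- round_ejector (a joint): Height (m) of the spring ejector under the round cartridge: 0 latched; negative while the cartridge is pushed down; at about -0.005 (10 N) the latch lets go, -0.011 is a dead stop. Once the pusher backs away the spring lifts ejector and cartridge to +0.028, and the ejector stays up.
- tray: Shallow open aluminium tray on the bench, 200 mm (its x) x 130 mm (its y), 28 mm high outside, walls 4 mm thick, inner floor 4 mm above the bench; it does not shift. Origin: centre of its underside. A brass nut (30 mm across, 12 mm high) lies in the corner at its -x, +y end; the middle is clear.
- square_cartridge: Square grey cartridge, 44 x 44 mm and 85 mm long, with a small white square on its flat top, latched flush in a white head of its own, equal to the other and with the same latch. Origin: centre of its underside. Not to be pushed or taken.

How it is judged:
On the way:
1. the round cartridge has been pushed in and has sprung out of its latch (value of joint round_ejector above 0.02 m), for 0.1 s.
At the end, for the whole second after the job is handed in: The round cartridge stands upright (within 10 degrees) and still on the tray's floor, within its walls (its axis no more than 85 mm along x and 50 mm along y from the tray's centre, its underside under 12 mm above the tray's), and the square cartridge is within 12 mm of where it began (x of round_cartridge in the frame of tray between -0.085 and 0.085 m and y of round_cartridge in the frame of tray between -0.05 and 0.05 m and z of round_cartridge in the frame of tray below 0.012 m and angle between round_cartridge's own z axis and vertical below 0.17 rad and linear speed of round_cartridge below 0.02 m/s and distance of square_cartridge from where it was at the start of the episode below 0.012 m); the robot touches nothing.
It fails at once if the square cartridge is sprung from its latch or moved by more than 12 mm (distance of square_cartridge from where it was at the start of the episode above 0.012 m).
It also fails if it takes over 53 s, if anything falls off the work surface, if the arm or the gripper's body presses on something with over 40 N, if the wrist force passes 120 N, or if a joint passes its speed limit or range.

### The arm

A 7-joint arm with a two-finger parallel gripper is mounted at the origin on the work surface. World frame = base frame: x ahead of the robot, y to its left, z up, the work surface at z = 0. Lengths are in m, angles in rad, forces in N, time in s.
With the tool pointing down it reaches from about 0.4 to 0.85 m from the base axis. Payload 10.4 kg.
Tool frame: the origin (TCP) lies at the centre of the arm's flange, where the gripper is bolted on; the fingertips stand 173 mm ahead of it and the grasp point (between the pads) lies 155 mm ahead of it; z points along the fingers, y is the line along which they close (so a half turn about z gives the same grasp; the last joint's range is limited). The gripper opens to 85 mm and grips with 20 to 120 N. Pads are 22 mm wide; open, the fingers measure 114 mm over their backs; the gripper's body (76 mm by 85 mm) begins 54 mm behind the grasp point. The pads swing forward as they close: fully open they stand 13 mm farther back than shut.
Start: joints at [1.265, 0.332, -0.065, 1.46, 0.022, 1.35, -0.088], TCP at [0.174, -0.6, 0.405] pointing down, gripper open.
Joint ranges: [-2.6, 2.6], [-0.5, 2.12], [-1.47, 1.34], [0.16, 2.42], [-1.27, 4.41], [0.06, 2.06], [-2.6, 2.6]. Speed limits (rad/s): [2.22, 2.22, 2.79, 2.79, 3.14, 3.14, 3.14].

### API

Orientations are given as a unit quaternion [w, x, y, z].
In Python, from cell import manip gives the robot as it stands.
- The arm moves only by the tool play_rows, never from a script. Its argument "steps" is a list of rows, each an object with "jaw": the opening, from -1 (shut) to 1 (fully open); "slide": the shift along the world's x, y, z normalised to -1 to 1, where 1 is 1 m, a list of three; "twist": the turn, a rotation vector about the world's x, y, z normalised to -1 to 1, where 1 is 45 degrees, a list of three. A call has exactly 8 rows; each row is the pose to reach, as a shift and turn from the pose commanded when the call began; what a row does not reach only later rows make up. A row lasts 1/8 s, in which the tool goes at most 62.5 mm and 10.7 degrees, less where a joint would pass 70% of its speed; a pose out of reach is approached as far as the arm can. A call with a number of a shift or a turn outside -1 to 1 is refused whole. A call with a gripper value outside its range is refused whole. The fingers move at their own pace and stop on an object; the grip force is fixed at half the most. Time passes only in rows, so rows that repeat a pose let the fingers close, or fill a call up. It gives the time, the measured TCP pose, the force, the opening and the grip force at its end, in the units of the state.
- manip.sense(): the state, without advancing time (a new reading comes with each control period).
- manip.grab_frame(name): name is "side" or "top"; returns the picture (420x560x3 uint8, red, green, blue); there is no depth.
- manip.camera_model(name): a dict with "intrinsics" (3x3 intrinsics, pixels), "T" (4x4, takes a point from camera to world coordinates). Camera axes: x right, y down, z forward; pixel columns grow to the right and rows downward; lengths in m; the calibration is good to about 2 mm. A picture is of the moment at which its call begins. camera_model takes no time and is no camera call.
- manip.hand_in(): hands the job in; it is judged then, once.
The state is a dict: "time_s": time; "joint_pos": joint angles; "joint_velocities": joint speeds; "effort": joint torques, N m; "tool_pos": TCP position; "orientation": TCP orientation; "ft_force": force on the tool from outside, world axes, zero at the start; "ft_torque": the same for the moment, N m; "width": finger opening in m; "gripper_force": force on a finger pad.
Only numpy, scipy, OpenCV 4.12 (cv2) and the standard library are available. Lean on these libraries where they do the work, as an engineer would, in place of code of your own. Each camera call takes 0.05 s, during which the arm holds its last target. There are 200 camera calls.

## Working session

There is one attempt and no reset: what is moved stays moved. The work goes in short steps, Python scripts to look and compute and a tool call to move; the robot and the scene stay as the last step left them, time stands still between calls to the robot, and variables do not carry over. Pictures are saved under pics/ and viewed, at most 10 in all, crops included, and the job is handed in when it is done.

Besides the shell and the picture viewer there is one more tool, called after "Request:" as a command line: name --argument value ..., lists and objects as JSON in quotes. play_rows: Moves the arm, as the interface text tells. Scaled input: -1 to 1 covers 1 m each way for a shift and 45 degrees each way for a turn. Its arguments: {"type":"object","properties":{"steps":{"type":"array","items":{"type":"object","properties":{"jaw":{"type":"number"},"slide":{"type":"array","items":{"type":"number","minimum":-1,"maximum":1}},"twist":{"type":"array","items":{"type":"number","minimum":-1,"maximum":1}}}}}},"required":["steps"]}

```bash
mkdir -p pics; cat > h.py <<'E'
import numpy as np, cv2
from cell import manip
def snap(n,f):
    im=manip.grab_frame(n); cv2.imwrite('pics/'+f,cv2.cvtColor(im,cv2.COLOR_RGB2BGR)); return im
def ray(n,uv,z):
    c=manip.camera_model(n);K=np.array(c['intrinsics']);T=np.array(c['T'])
    d=T[:3,:3]@np.linalg.inv(K)@np.array([uv[0],uv[1],1.]);o=T[:3,3]
    return o+d*(z-o[2])/d[2]
E
python3 - <<'E'
from h import *
snap('top','t0.png');snap('side','s0.png')
for n in('top','side'):
    c=manip.camera_model(n);print(n,np.round(c['intrinsics'],1).tolist(),np.round(c['T'],3).tolist())
s=manip.sense();print(s['time_s'],s['tool_pos'],s['orientation'],s['width'],s['ft_force'])
E
```

```text
top [[397.7, 0.0, 280.7], [0.0, 397.7, 201.6], [0.0, 0.0, 1.0]] [[0.055, -0.978, 0.201, 0.33], [-0.998, -0.053, 0.016, -0.005], [-0.005, -0.202, -0.979, 0.878], [0.0, 0.0, 0.0, 1.0]]
side [[392.0, 0.0, 279.6], [0.0, 392.0, 212.1], [0.0, 0.0, 1.0]] [[-0.798, -0.434, 0.418, 0.129], [-0.603, 0.551, -0.578, 0.522], [0.021, -0.713, -0.701, 0.658], [0.0, 0.0, 0.0, 1.0]]
0.1 [ 0.17436242 -0.60006009  0.40398407] [-6.29593077e-04  9.90019226e-01  1.40930899e-01 -1.35422956e-04] 0.08536939377192146 [ 0.67696224 -0.07932035 -0.68146318]
```

View pics/t0.png

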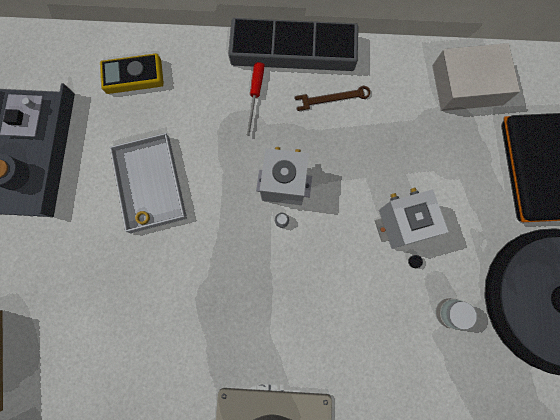

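View pics/s0.png

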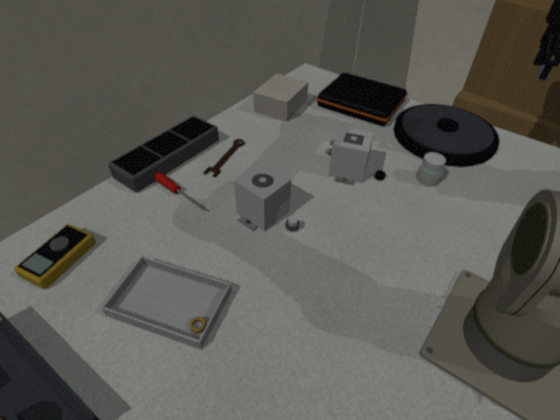

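The top view shows the round cartridge at about (284,171), the square one at (419,216), and the tray with corners near (112,148), (168,135), (187,219) and (127,231). The nut is at (142,217). The side view agrees, with the round one at (262,181), and the tray lower left.

```bash
python3 - <<'E'
from h import *
t=cv2.imread('pics/t0.png',0);s=cv2.imread('pics/s0.png',0)
def dark(im,c,r,th):
    x,y=c;p=(im[y-r:y+r,x-r:x+r]<th).astype('uint8')
    cs=cv2.findContours(p,cv2.RETR_EXTERNAL,cv2.CHAIN_APPROX_NONE)[0]
    k=max(cs,key=cv2.contourArea);e=cv2.fitEllipse(k);return (e[0][0]+x-r,e[0][1]+y-r),e[1]
print(t[171,262:308],s[181,240:285])
for n,im,c,r in(('top',t,(284,171),17),('side',s,(262,181),15)):
    e=dark(im,c,r,125);print(n,e,ray(n,e[0],.1))
def tri(a,b):
    P=[]
    for n in('top','side'):
        c=manip.camera_model(n);P.append(np.array(c['intrinsics'])@np.linalg.inv(c['T'])[:3])
    X=cv2.triangulatePoints(P[0],P[1],np.array(a,float),np.array(b,float))[:,0];return X[:3]/X[3]
print('tri',tri((284,171),(262,181)))
for a in[(112,148),(168,135),(187,219),(127,231)]:print('tray top',ray('top',a,.028))
for a in[(146,259),(237,287),(206,346),(104,309)]:print('side',ray('side',a,.028))
for a in[(263,149),(310,153),(307,197),(260,192)]:print('block',ray('top',a,.1))
print('nut',ray('top',(142,217),.016),'post',tri((282,219),(293,222)),ray('top',(282,217),.03),'sq',ray('top',(419,216),.1))
big=cv2.resize(t[120:240,100:330],None,fx=3.4,fy=3.4,interpolation=cv2.INTER_CUBIC);cv2.imwrite('pics/c0.png',big)
E
```

```text
[147 151 146 149 146 149 149 144 147 153  94  72  75  78  82  76  73  70
 107 150 149 149 146 146 150 159 103  72  75  76  76  76  74  64 126 148
 151 148 148 147 150 145 147 150 142 106] [107 108 108 109 106 106 108 110 110 110 107  87  62  47  49  51  48  48
  55  71  87  95  99  98  89  78  57  48  50  49  51  48  49  80 102 106
 110 109 107 105 109 106 110 110 106]
top ((283.73628425598145, 171.40857887268066), (22.931997299194336, 23.577436447143555)) [0.5526811  0.00464428 0.1       ]
side ((261.5, 180.5), (34.332183837890625, 34.332183837890625)) [0.55292273 0.00766    0.1       ]
tri [0.55469286 0.00411839 0.09540404]
tray top [0.60720464 0.39447423 0.028     ]
tray top [0.64469808 0.27188126 0.028     ]
tray top [0.45529667 0.20912586 0.028     ]
tray top [0.42223223 0.3357002  0.028     ]
side [0.63536663 0.2786146  0.028     ]
side [0.44536241 0.21655466 0.028     ]
side [0.40749754 0.33826994 0.028     ]
side [0.60351074 0.39990554 0.028     ]
block [0.59810141 0.04974528 0.1       ]
block [ 0.59463685 -0.04701246  0.1       ]
block [ 0.50208833 -0.04471275  0.1       ]
block [0.50728019 0.04997128 0.1       ]
nut [0.45613791 0.31160931 0.016     ] post [0.46696608 0.00337488 0.02009141] [0.47048048 0.00383221 0.03      ] sq [ 0.47554632 -0.26769567  0.1       ]
```

View pics/c0.png

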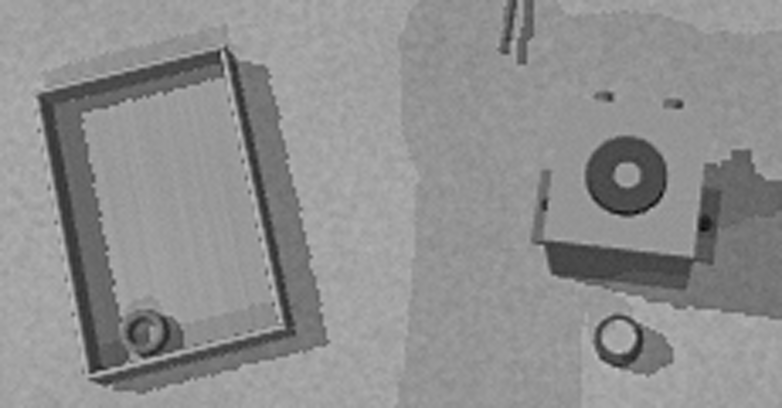

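The crop confirms the round disc with its white dot in the middle of its head. The nut sits at the tray's near-left corner and the tray's middle is clear. Measured positions are cartridge (0.553, 0.006) and tray centre about (0.528, 0.305). I'm moving above the cartridge with the jaw shut.

Request:
play_rows --steps '[{"slide": [0.025, 0.04, 0], "twist": [0, 0, 0], "jaw": -1}, {"slide": [0.055, 0.085, 0], "twist": [0, 0, 0], "jaw": -1}, {"slide": [0.085, 0.135, 0], "twist": [0, 0, 0], "jaw": -1}, {"slide": [0.115, 0.185, 0], "twist": [0, 0, 0], "jaw": -1}, {"slide": [0.145, 0.232, 0], "twist": [0, 0, 0], "jaw": -1}, {"slide": [0.175, 0.28, 0], "twist": [0, 0, 0], "jaw": -1}, {"slide": [0.2, 0.32, 0], "twist": [0, 0, 0], "jaw": -1}, {"slide": [0.2, 0.32, 0], "twist": [0, 0, 0], "jaw": -1}]'

```text
time_s: 1.1
tool_pos: [0.3762, -0.277, 0.4048]
orientation: [-0.0, 0.99, 0.144, 0.0]
ft_force: [-1.0, -0.7, 0.6]
width: -0.0002
gripper_force: 0.0
```

Request:
play_rows --steps '[{"slide": [0.022, 0.035, 0], "twist": [0, 0, 0], "jaw": -1}, {"slide": [0.05, 0.08, 0], "twist": [0, 0, 0], "jaw": -1}, {"slide": [0.08, 0.13, -0.01], "twist": [0, 0, 0], "jaw": -1}, {"slide": [0.11, 0.18, -0.03], "twist": [0, 0, 0], "jaw": -1}, {"slide": [0.14, 0.23, -0.05], "twist": [0, 0, 0], "jaw": -1}, {"slide": [0.165, 0.265, -0.07], "twist": [0, 0, 0], "jaw": -1}, {"slide": [0.179, 0.286, -0.08], "twist": [0, 0, 0], "jaw": -1}, {"slide": [0.179, 0.286, -0.08], "twist": [0, 0, 0], "jaw": -1}]'

```text
time_s: 2.1
tool_pos: [0.5537, 0.0066, 0.3234]
orientation: [-0.001, 0.99, 0.142, -0.001]
ft_force: [-0.3, 0.0, 0.2]
width: -0.0
gripper_force: 0.0
```

```bash
python3 - <<'E'
from h import *
a=snap('top','t1.png')[110:230,210:360];b=snap('side','s1.png')[110:230,190:340]
o=np.vstack([cv2.resize(x,None,fx=2.4,fy=2.4,interpolation=cv2.INTER_CUBIC) for x in(a,b)])
o=np.hstack([cv2.resize(x,None,fx=2.6,fy=2.6,interpolation=cv2.INTER_CUBIC) for x in(a,b)])
cv2.imwrite('pics/c1.png',o[:,:,::-1])
E
```

```text
(no output)
```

View pics/c1.png

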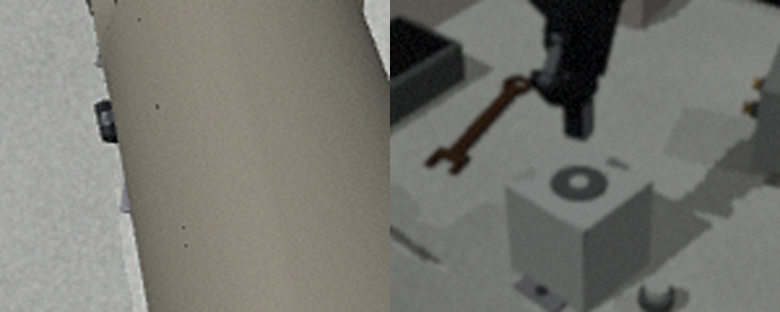

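The top camera is blocked by the arm. In the side view the fingertips stand right above the white dot at about (263,180) in the full frame. I'm pressing down now.

Request:
play_rows --steps '[{"slide": [0, 0, -0.02], "twist": [0, 0, 0], "jaw": -1}, {"slide": [0, 0, -0.04], "twist": [0, 0, 0], "jaw": -1}, {"slide": [0, 0, -0.047], "twist": [0, 0, 0], "jaw": -1}, {"slide": [0, 0, -0.05], "twist": [0, 0, 0], "jaw": -1}, {"slide": [0, 0, -0.052], "twist": [0, 0, 0], "jaw": -1}, {"slide": [0, 0, -0.054], "twist": [0, 0, 0], "jaw": -1}, {"slide": [0, 0, -0.056], "twist": [0, 0, 0], "jaw": -1}, {"slide": [0, 0, -0.057], "twist": [0, 0, 0], "jaw": -1}]'

```text
time_s: 3.2
tool_pos: [0.554, 0.006, 0.2694]
orientation: [0.0, 0.99, 0.141, 0.001]
ft_force: [-2.6, -0.3, 13.3]
width: -0.0003
gripper_force: 6.6
```

Request:
play_rows --steps '[{"slide": [0, 0, -0.001], "twist": [0, 0, 0], "jaw": -1}, {"slide": [0, 0, -0.003], "twist": [0, 0, 0], "jaw": -1}, {"slide": [0, 0, -0.004], "twist": [0, 0, 0], "jaw": -1}, {"slide": [0, 0, -0.004], "twist": [0, 0, 0], "jaw": -1}, {"slide": [0, 0, 0.01], "twist": [0, 0, 0], "jaw": -1}, {"slide": [0, 0, 0.04], "twist": [0, 0, 0], "jaw": -1}, {"slide": [0, 0, 0.08], "twist": [0, 0, 0], "jaw": -1}, {"slide": [0, 0, 0.09], "twist": [0, 0, 0], "jaw": 1}]'

```text
time_s: 4.2
tool_pos: [0.554, 0.0062, 0.3611]
orientation: [0.0, 0.99, 0.141, 0.002]
ft_force: [0.4, 0.4, -0.3]
width: 0.0169
gripper_force: 0.0
```

```bash
python3 - <<'E'
from h import *
s=manip.sense();print(s['tool_pos'],s['width'])
b=snap('side','s2.png')[90:240,180:350]
cv2.imwrite('pics/c2.png',cv2.resize(b,None,fx=3.5,fy=3.5,interpolation=cv2.INTER_CUBIC)[:,:,::-1])
E
```

```text
[0.55400952 0.00617767 0.36108421] 0.01690793314295734
```

View pics/c2.png

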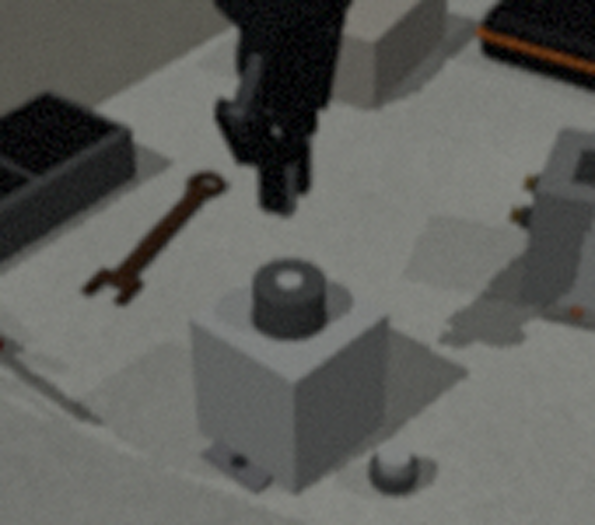

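The cartridge has sprung out, with its top at about (289,280) in the crop, which is (263,170) in the full frame. Next I open the jaw and descend to grip.

Request:
play_rows --steps '[{"slide": [0, 0, 0], "twist": [0, 0, 0], "jaw": 1}, {"slide": [0, 0, 0], "twist": [0, 0, 0], "jaw": 1}, {"slide": [0, 0, 0], "twist": [0, 0, 0], "jaw": 1}, {"slide": [0, 0, 0], "twist": [0, 0, 0], "jaw": 1}, {"slide": [0, 0, -0.03], "twist": [0, 0, 0], "jaw": 1}, {"slide": [0, 0, -0.06], "twist": [0, 0, 0], "jaw": 1}, {"slide": [0, 0, -0.08], "twist": [0, 0, 0], "jaw": 1}, {"slide": [0, 0, -0.087], "twist": [0, 0, 0], "jaw": 1}]'

```text
time_s: 5.25
tool_pos: [0.5532, 0.0058, 0.2697]
orientation: [-0.0, 0.99, 0.141, -0.001]
ft_force: [0.4, 0.3, -0.4]
width: 0.0851
gripper_force: 0.0
```

Request:
play_rows --steps '[{"slide": [0, 0, 0], "twist": [0, 0, 0], "jaw": 1}, {"slide": [0, 0, 0], "twist": [0, 0, 0], "jaw": -1}, {"slide": [0, 0, 0], "twist": [0, 0, 0], "jaw": -1}, {"slide": [0, 0, 0], "twist": [0, 0, 0], "jaw": -1}, {"slide": [0, 0, 0], "twist": [0, 0, 0], "jaw": -1}, {"slide": [0, 0, 0], "twist": [0, 0, 0], "jaw": -1}, {"slide": [0, 0, 0], "twist": [0, 0, 0], "jaw": -1}, {"slide": [0, 0, 0], "twist": [0, 0, 0], "jaw": -1}]'

```text
time_s: 6.25
tool_pos: [0.5537, 0.0058, 0.2715]
orientation: [0.0, 0.99, 0.141, 0.001]
ft_force: [-1.3, -0.4, 5.4]
width: 0.0446
gripper_force: 62.3
```

Request:
play_rows --steps '[{"slide": [0, 0, 0.01], "twist": [0, 0, 0], "jaw": -1}, {"slide": [0, 0, 0.025], "twist": [0, 0, 0], "jaw": -1}, {"slide": [0, 0, 0.045], "twist": [0, 0, 0], "jaw": -1}, {"slide": [0, 0, 0.065], "twist": [0, 0, 0], "jaw": -1}, {"slide": [0, 0, 0.085], "twist": [0, 0, 0], "jaw": -1}, {"slide": [0, 0, 0.1], "twist": [0, 0, 0], "jaw": -1}, {"slide": [0, 0, 0.11], "twist": [0, 0, 0], "jaw": -1}, {"slide": [0, 0, 0.11], "twist": [0, 0, 0], "jaw": -1}]'

```text
time_s: 7.25
tool_pos: [0.5535, 0.0059, 0.3814]
orientation: [0.0, 0.99, 0.141, 0.0]
ft_force: [-0.2, -0.3, -2.0]
width: 0.0441
gripper_force: 61.2
```

Request:
play_rows --steps '[{"slide": [-0.002, 0.02, 0], "twist": [0, 0, 0], "jaw": -1}, {"slide": [-0.005, 0.055, 0], "twist": [0, 0, 0], "jaw": -1}, {"slide": [-0.01, 0.1, 0], "twist": [0, 0, 0], "jaw": -1}, {"slide": [-0.015, 0.15, 0], "twist": [0, 0, 0], "jaw": -1}, {"slide": [-0.02, 0.2, 0], "twist": [0, 0, 0], "jaw": -1}, {"slide": [-0.023, 0.25, 0], "twist": [0, 0, 0], "jaw": -1}, {"slide": [-0.025, 0.285, 0], "twist": [0, 0, 0], "jaw": -1}, {"slide": [-0.025, 0.299, 0], "twist": [0, 0, 0], "jaw": -1}]'

```text
time_s: 8.25
tool_pos: [0.5274, 0.307, 0.3798]
orientation: [-0.0, 0.99, 0.143, -0.001]
ft_force: [0.7, -0.5, -1.4]
width: 0.0443
gripper_force: 61.4
```

```bash
python3 - <<'E'
from h import *
s=manip.sense();print(s['tool_pos'],s['width'],s['joint_pos'],s['ft_force'],s['gripper_force'])
b=snap('side','s3.png')[170:380,70:300]
cv2.imwrite('pics/c3.png',cv2.resize(b,None,fx=2.7,fy=2.7,interpolation=cv2.INTER_CUBIC)[:,:,::-1])
E
```

```text
[0.52744659 0.30700396 0.37981837] 0.04426202653263042 [-0.00593973  0.41846045 -0.77648702  1.50404042  0.29535788  1.34149555
 -2.09156888] [ 0.65239757 -0.46365646 -1.37004787] 61.396669037640095
```

View pics/c3.png

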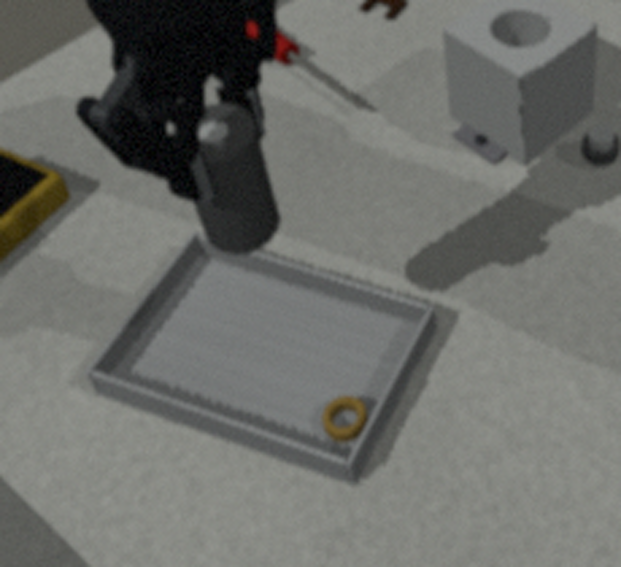

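The side view shows the cartridge held over the tray and the round well empty. It may lean slightly, but it will square up on the floor. I'm lowering it.

Request:
play_rows --steps '[{"slide": [0, 0, -0.015], "twist": [0, 0, 0], "jaw": -1}, {"slide": [0, 0, -0.04], "twist": [0, 0, 0], "jaw": -1}, {"slide": [0, 0, -0.07], "twist": [0, 0, 0], "jaw": -1}, {"slide": [0, 0, -0.1], "twist": [0, 0, 0], "jaw": -1}, {"slide": [0, 0, -0.12], "twist": [0, 0, 0], "jaw": -1}, {"slide": [0, 0, -0.132], "twist": [0, 0, 0], "jaw": -1}, {"slide": [0, 0, -0.139], "twist": [0, 0, 0], "jaw": -1}, {"slide": [0, 0, -0.141], "twist": [0, 0, 0], "jaw": -1}]'

```text
time_s: 9.3
tool_pos: [0.5286, 0.3048, 0.2399]
orientation: [-0.0, 0.99, 0.141, 0.0]
ft_force: [0.6, 0.3, -0.9]
width: 0.0444
gripper_force: 61.4
```

Request:
play_rows --steps '[{"slide": [0, 0, -0.001], "twist": [0, 0, 0], "jaw": -1}, {"slide": [0, 0, -0.002], "twist": [0, 0, 0], "jaw": -1}, {"slide": [0, 0, -0.003], "twist": [0, 0, 0], "jaw": -1}, {"slide": [0, 0, -0.004], "twist": [0, 0, 0], "jaw": -1}, {"slide": [0, 0, -0.004], "twist": [0, 0, 0], "jaw": -1}, {"slide": [0, 0, -0.004], "twist": [0, 0, 0], "jaw": -1}, {"slide": [0, 0, -0.004], "twist": [0, 0, 0], "jaw": -1}, {"slide": [0, 0, -0.004], "twist": [0, 0, 0], "jaw": -1}]'

```text
time_s: 10.3
tool_pos: [0.5284, 0.3049, 0.2358]
orientation: [0.0, 0.99, 0.141, 0.0]
ft_force: [-0.7, 0.0, -2.2]
width: 0.0445
gripper_force: 61.4
```

```bash
python3 - <<'E'
from h import *
b=snap('side','s4.png')[170:380,70:300]
cv2.imwrite('pics/c4.png',cv2.resize(b,None,fx=2.7,fy=2.7,interpolation=cv2.INTER_CUBIC)[:,:,::-1])
E
```

```text
(no output)
```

View pics/c4.png

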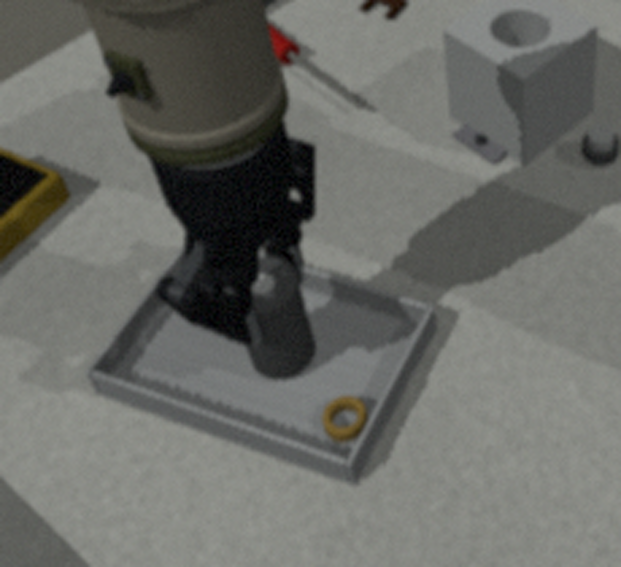

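It hangs just above the tray floor, with its base at about (281,365) in the crop, near the tray's middle. I'm lowering it to contact.

Request:
play_rows --steps '[{"slide": [0, 0, -0.001], "twist": [0, 0, 0], "jaw": -1}, {"slide": [0, 0, -0.002], "twist": [0, 0, 0], "jaw": -1}, {"slide": [0, 0, -0.003], "twist": [0, 0, 0], "jaw": -1}, {"slide": [0, 0, -0.003], "twist": [0, 0, 0], "jaw": -1}, {"slide": [0, 0, -0.004], "twist": [0, 0, 0], "jaw": -1}, {"slide": [0, 0, -0.004], "twist": [0, 0, 0], "jaw": -1}, {"slide": [0, 0, -0.004], "twist": [0, 0, 0], "jaw": -1}, {"slide": [0, 0, -0.004], "twist": [0, 0, 0], "jaw": -1}]'

```text
time_s: 11.35
tool_pos: [0.5287, 0.3049, 0.2328]
orientation: [0.0, 0.99, 0.141, 0.001]
ft_force: [-2.2, -2.2, 9.2]
width: 0.0443
gripper_force: 62.5
```

Contact shows at 9 N, at the expected height. I'm releasing and then backing up.

Request:
play_rows --steps '[{"slide": [0, 0, 0.001], "twist": [0, 0, 0], "jaw": -0.3}, {"slide": [0, 0, 0.001], "twist": [0, 0, 0], "jaw": 0.2}, {"slide": [0, 0, 0.001], "twist": [0, 0, 0], "jaw": 0.4}, {"slide": [0, 0, 0.001], "twist": [0, 0, 0], "jaw": 0.6}, {"slide": [0, 0, 0.001], "twist": [0, 0, 0], "jaw": 1}, {"slide": [0, 0, 0.001], "twist": [0, 0, 0], "jaw": 1}, {"slide": [0, 0, 0.001], "twist": [0, 0, 0], "jaw": 1}, {"slide": [0, 0, 0.001], "twist": [0, 0, 0], "jaw": 1}]'

```text
time_s: 12.35
tool_pos: [0.5284, 0.3048, 0.2327]
orientation: [0.0, 0.99, 0.141, 0.0]
ft_force: [0.3, 0.8, 0.5]
width: 0.0856
gripper_force: 0.0
```

Request:
play_rows --steps '[{"slide": [0, 0, 0.01], "twist": [0, 0, 0], "jaw": 1}, {"slide": [0, 0, 0.03], "twist": [0, 0, 0], "jaw": 1}, {"slide": [0, 0, 0.06], "twist": [0, 0, 0], "jaw": 1}, {"slide": [0, 0, 0.09], "twist": [0, 0, 0], "jaw": 1}, {"slide": [0, 0, 0.12], "twist": [0, 0, 0], "jaw": 1}, {"slide": [0, 0, 0.14], "twist": [0, 0, 0], "jaw": 1}, {"slide": [0, 0, 0.15], "twist": [0, 0, 0], "jaw": 1}, {"slide": [0, 0, 0.15], "twist": [0, 0, 0], "jaw": 1}]'

```text
time_s: 13.35
tool_pos: [0.5284, 0.3049, 0.383]
orientation: [-0.0, 0.99, 0.141, 0.0]
ft_force: [-0.7, 1.3, 0.0]
width: 0.0857
gripper_force: 0.0
```

```bash
python3 - <<'E'
from h import *
s=manip.sense();print(s['tool_pos'],s['width'],s['ft_force'])
im=snap('side','s5.png');b=im[170:380,70:300]
cv2.imwrite('pics/c5.png',cv2.resize(b,None,fx=2.7,fy=2.7,interpolation=cv2.INTER_CUBIC)[:,:,::-1])
E
```

```text
[0.52842235 0.30485894 0.38302248] 0.08567914830511124 [-0.74834871  1.34163584  0.00749254]
```

View pics/c5.png

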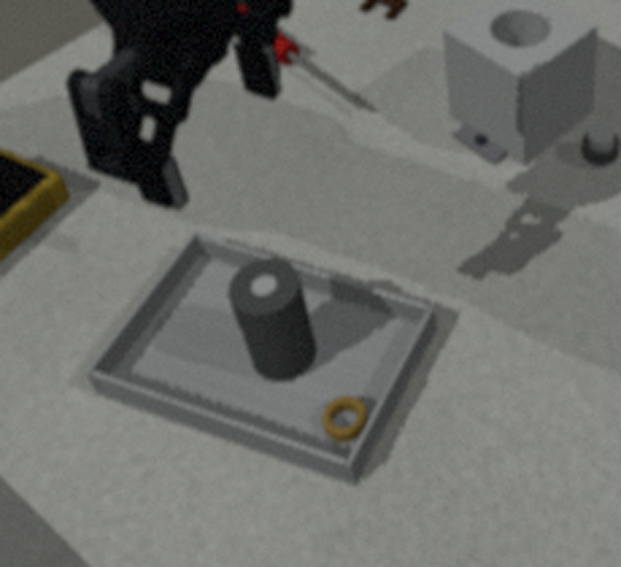

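The cartridge stands free and upright near the tray's middle. Its dot is at (264,285) in the crop, and the lean matches the vertical vanishing point. The gripper is clear, so I'm handing in.

```bash
python3 - <<'E'
from h import *
print(ray('side',(167.8,275.6),.089)); print(manip.hand_in())
E
```

```text
[0.52674912 0.30288699 0.089     ]
the job is handed in; nothing more can be done
None
```

The round cartridge was sprung from its latch, pulled out and stood upright near the middle of the tray with the gripper clear; the square cartridge was never approached, and I handed the job in at about 13.4 s, with no verdict returned.

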